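# Weigh sample pots by hand and bin the empties

## Task

The sealed sample pots standing on the bench all look alike, but some are full of steel grinding beads and some are empty. Unscrew the waste container's red cap and swing it aside; then, feeling each pot's weight in the hand, drop the empty ones into the waste container and stand the full ones upright on the floor of the blue tray. When all are sorted, swing the cap back over the mouth and screw it home to its stop, without disturbing the bottle, the tip box or the pipette.

Things in the scene. Friction and masses are not known exactly. Their poses are not given: they have to be found in the camera images.
- bin_mouth (a point): waste container, a yellow drum 122 mm across at the rim and 120 mm tall, mouth 114 mm inside diameter, on a low white balance fixed to the bench (200 x 160 mm, 22 mm high); the rim is 150 mm above the bench. It cannot turn, slide or lift. This point: centre of the mouth at rim height; z up, y towards the cap's hinge post.
- bin_hinge (a point): vertical hinge axis of the red cap's swing arm, at rim height on a post on the container's side, 80 mm from the mouth's centre. The cap's centre moves on a horizontal circle of 80 mm radius about it.
- cap_wing (a point): middle of the red cap's wing grip, on the cap's turning axis, 28 mm above the rim plane. The wing is an upright bar 14 mm thick, 64 mm long, top 43 mm above the rim plane, on a disc 116 mm across whose top is 14 mm above that plane. Frame: y along the wing (towards the hinge when screwed home), x across, z up. A black pin hangs from the disc's edge, on the frame's -x side.
- cap (a joint): turn of the red captive cap on its arm, rad: 0 = screwed home (hard stop), grows counter-clockwise seen from above, 1.4 = fully unscrewed (hard stop). Starts at 0 to 0.2, stays where left (friction about 0.06 N m), never rises or comes off its arm. Below about 0.8 a black catch on the container holds the pin and the cap cannot swing.
- cap_arm (a joint): swing of the cap's arm about the vertical hinge, rad: 0 = cap over the mouth (stop), grows clockwise seen from above, 2.2 = fully aside (stop; mouth clear from 1.7). Stays where left (friction about 0.08 N m). Unscrew the cap fully before swinging, and keep it unscrewed until it is back over the mouth.
- bin (a joint): how far the waste container has sunk on its balance, m: 0 when empty, 2.5 mm per 100 g laid in it (or per 1 N pressed on it), at most 8 mm.
- tray: blue open tray fixed to the bench, 230 x 140 mm outside, walls 5 mm thick and 18 mm tall. Origin: centre of its underside, on the bench; inner floor (220 x 130 mm) 5 mm above it; x along the tray's long side, z up.
- pot_a: one of up to six sealed white pots with a green lid, all alike: a cylinder 40 mm across, 44 mm tall, upright on the bench at the start, 70 mm or more from the next (centres). Origin: centre of its underside, z up. It is either empty (17 to 23 g) or full of steel beads (210 to 275 g); only its weight tells which. None from the start if absent in this run.
- pot_b: one of up to six sealed white pots with a green lid, all alike: a cylinder 40 mm across, 44 mm tall, upright on the bench at the start, 70 mm or more from the next (centres). Origin: centre of its underside, z up. It is either empty (17 to 23 g) or full of steel beads (210 to 275 g); only its weight tells which. None from the start if absent in this run.
- pot_c: one of up to six sealed white pots with a green lid, all alike: a cylinder 40 mm across, 44 mm tall, upright on the bench at the start, 70 mm or more from the next (centres). Origin: centre of its underside, z up. It is either empty (17 to 23 g) or full of steel beads (210 to 275 g); only its weight tells which. None from the start if absent in this run.
- pot_d: one of up to six sealed white pots with a green lid, all alike: a cylinder 40 mm across, 44 mm tall, upright on the bench at the start, 70 mm or more from the next (centres). Origin: centre of its underside, z up. It is either empty (17 to 23 g) or full of steel beads (210 to 275 g); only its weight tells which. None from the start if absent in this run.
- pot_e: one of up to six sealed white pots with a green lid, all alike: a cylinder 40 mm across, 44 mm tall, upright on the bench at the start, 70 mm or more from the next (centres). Origin: centre of its underside, z up. It is either empty (17 to 23 g) or full of steel beads (210 to 275 g); only its weight tells which. None from the start if absent in this run.
- pot_f: one of up to six sealed white pots with a green lid, all alike: a cylinder 40 mm across, 44 mm tall, upright on the bench at the start, 70 mm or more from the next (centres). Origin: centre of its underside, z up. It is either empty (17 to 23 g) or full of steel beads (210 to 275 g); only its weight tells which. None from the start if absent in this run.
- amber_bottle: bystander: brown bottle with a black cap, 70 mm across, 150 mm tall, standing. Origin: centre of its underside.
- tip_box: bystander: white box with a blue top full of pipette tips, 85 x 120 x 62 mm. Origin: centre of its underside, long side along y.
- pipette: bystander: black pipette lying on the bench, 226 mm long, 24 mm thick, lying along its x axis. Origin: on its underside, where handle and shaft meet; the shaft runs 100 mm to +x, the handle 126 mm to -x.
Not all that is in view belongs to the job. Leave any purple look-alike of the pot_d alone. Leave any pink look-alike of the pot_e alone.

How it is judged:
By the outcome, as a careful person would: the job done as asked, in the order asked, and still so for the second after the job is handed in, with the robot touching nothing.
Of pot_a, pot_b, pot_c, pot_d, pot_e, pot_f only 4 to 6 are there at a start; the rules pass over those that are not, and their reading is None.
At some moment in a run one of pot_a, pot_b, pot_c, pot_d, pot_e, pot_f may be knocked a few centimetres aside while the robot is not near it.
It also fails if it takes over 210 s, if anything falls off the work surface, if the arm or the gripper's body presses on something with over 40 N, if the wrist force passes 120 N, or if a joint passes its speed limit or range.

## Robot

A 7-joint arm with a two-finger parallel gripper is mounted at the origin on the work surface. World frame = base frame: x ahead of the robot, y to its left, z up, the work surface at z = 0. Lengths are in m, angles in rad, forces in N, time in s.
With the tool pointing down it reaches from about 0.425 to 0.875 m from the base axis. Payload 4.7 kg.
Tool frame: the origin (TCP) lies between the finger pads; the fingertips stand 19 mm ahead of it and the grasp point (between the pads) is the TCP (ctrl.tip_extent is the distance from the TCP to the fingertips, in m); z points along the fingers, y is the line along which they close (so a half turn about z gives the same grasp; the last joint's range is limited). The gripper opens to 87 mm and grips with 3 to 60 N. Pads are 19 mm wide; open, the fingers measure 117 mm over their backs; the gripper's body (75 mm by 190 mm) begins 51 mm behind the grasp point.
Start: joints at [1.364, 0.321, -0.07, 1.45, 0.023, 1.371, -0.057], TCP at [0.142, -0.634, 0.242] pointing down, gripper open.
Joint ranges: [-2.86, 2.86], [-0.3, 2.09], [-1.38, 1.24], [0.06, 2.45], [-1.56, 4.7], [0.09, 2.05], [-2.69, 2.69]. Speed limits (rad/s): [2.57, 2.57, 3.14, 3.14, 3.14, 3.14, 3.14].

## Interface

Orientations are given as a rotation vector (axis times angle).
In Python, from bench import ctrl gives the robot as it stands.
- The arm moves only by the shell command python3 -m crank 'ROWS' [OPENING] [FORCE]. ROWS is JSON, a list of rows, each an object of numbers: "tx", "ty", "tz": the shift along the tool's x, y, z in mm; "turn": the turn about the tool's z in units of 5 degrees (1.0 is 5 degrees). In form: [{"tx": .., "ty": .., "tz": .., "turn": ..}, ...]. A call has 1 to 5 rows; each row is the pose to reach, as a shift and turn from the pose commanded when the call began, along the tool's axes at that moment; what a row does not reach only later rows make up. A row lasts 1/8 s, in which the tool goes at most 62.5 mm and 10.7 degrees, less where a joint would pass 70% of its speed; a pose out of reach is approached as far as the arm can. A call with a gripper value outside its range is refused whole. OPENING is the finger opening in mm, from 0 to 87, set as the call begins (- or left out, the last holds). The fingers move at their own pace and stop on an object; FORCE is the grip in N (left out, the last holds). Time passes only in rows, so rows that repeat a pose let the fingers close. It gives the time, the measured TCP pose, the force, the opening and the grip force at its end, in the units of the state.
- ctrl.get_state(): the state, without advancing time (a new reading comes with each control period).
- ctrl.get_image(name): name is "scene" or "top" or "wrist"; returns (picture, depth): 400x640x3 uint8, red, green, blue; 400x640 float32, m along the optical axis (not along the pixel's ray), 0 where there is no reading.
- ctrl.camera_model(name): a dict with "intrinsics" (3x3 intrinsics, pixels), "dist_coeffs" ([k1, k2, p1, p2, k3] as OpenCV has them; the pictures are not rectified), "origin" and "orientation" of the camera in the world. Camera axes: x right, y down, z forward; pixel columns grow to the right and rows downward; lengths in m; the calibration is good to about 2 mm. A picture is of the moment at which its call begins: read the wrist's pose just before it. camera_model takes no time and is no camera call; for the wrist camera it gives the pose at the moment of the call.
- ctrl.close_job(): hands the job in; it is judged then, once.
Trained networks look in the newest picture that a camera, given by its name, has taken for a name from the list of things; names that differ only in an ending like _2 or _b are one class to them, and where a whole thing is asked for, a point or a joint stands for the part that bears it (a point fixed in the world has none). Each returns a list of dicts, best first, with "confidence" (0 to 1); they miss things now and then, are a little off and sometimes report something else, mostly with a low value. They report only what shows in the picture. A call takes as long as a camera call. They do not tell look-alikes from the thing itself.
- ctrl.recognise(camera, query): "xyz" ([x, y, z] in m, in world coordinates, good to about 4 mm: the middle of the surface that is visible of it).
- ctrl.mark_of(camera, query): "xyz" ([x, y, z] in m, in world coordinates, good to about 4 mm: a listed point, or the origin of a listed thing).
The state is a dict: "time": time; "joint_positions": joint angles; "qd": joint speeds; "joint_torque": joint torques, N m; "position": TCP position; "tool_rot": TCP orientation; "ft_force": force on the tool from outside, world axes, zero at the start; "torque": the same for the moment, N m; "grip_width": opening from 0.0 (shut) to 1.0 (fully open); "grip_force": force on a finger pad.
Only numpy, scipy, OpenCV 4.12 (cv2) and the standard library are available. Lean on these libraries where they do the work, as an engineer would, in place of code of your own. Each camera call takes 0.05 s, during which the arm holds its last target. There are 200 camera calls.

## Working session

There is one attempt and no reset: what is moved stays moved. The work goes in short steps, Python scripts to look and compute and a shell command to move; the robot and the scene stay as the last step left them, time stands still between calls to the robot, and variables do not carry over. Pictures are saved under pics/ and viewed, at most 14 in all, crops included, and the job is handed in when it is done.

```bash
ls; mkdir -p pics; cat > h.py <<'E'
import numpy as np, cv2
from bench import ctrl
from scipy.spatial.transform import Rotation as R
def snap(n,f=None):
    im,d=ctrl.get_image(n)
    if f: cv2.imwrite(f'pics/{f}.png',im[:,:,::-1])
    return im,d
def cam(n):
    m=ctrl.camera_model(n); o=np.array(m['orientation'])
    r=R.from_rotvec(o).as_matrix() if o.shape==(3,) else (o if o.shape==(3,3) else R.from_quat(o).as_matrix())
    return np.array(m['intrinsics']),np.array(m['dist_coeffs']),np.array(m['origin']),r
def px2w(n,uv,depth):
    K,D,o,r=cam(n); p=cv2.undistortPoints(np.array(uv,float).reshape(-1,1,2),K,D).reshape(-1,2)
    return o+(np.c_[p,np.ones(len(p))]*np.array(depth).reshape(-1,1))@r.T
def px_plane(n,uv,z):
    K,D,o,r=cam(n); p=cv2.undistortPoints(np.array(uv,float).reshape(-1,1,2),K,D).reshape(-1,2)
    v=np.c_[p,np.ones(len(p))]@r.T
    return o+v*((z-o[2])/v[:,2])[:,None]
def w2px(n,P):
    K,D,o,r=cam(n); return cv2.projectPoints((np.array(P,float).reshape(-1,3)-o)@r,np.zeros(3),np.zeros(3),K,D)[0].reshape(-1,2)
def tool(p,yaw_unused=None):
    "shift in tool axes (mm) to world target p"
    s=ctrl.get_state(); return R.from_rotvec(s['tool_rot']).as_matrix().T@(np.array(p)-s['position'])*1000
E
python3 - <<'E'
from h import *
print(ctrl.get_state()); print(ctrl.camera_model('top'))
for n in ['scene','top']:
    snap(n,n+'0')
    for q in ['pot_a','bin_mouth','bin_hinge','cap_wing','tray','amber_bottle','tip_box','pipette']:
        print(n,q,[(np.round(x['xyz'],3).tolist(),round(x['confidence'],2)) for x in ctrl.mark_of(n,q)])
E
```

```text
pics
{'time': 0.0, 'joint_positions': array([ 1.36409653,  0.32183381, -0.07008075,  1.45167848,  0.02260381,
        1.37079551, -0.05688853]), 'qd': array([-1.44006716e-03, -1.80600462e-03,  8.07079293e-04, -1.32979694e-03,
        1.71177994e-03,  7.45994862e-04,  4.29426718e-05]), 'joint_torque': array([-2.97274537e-04, -4.91290033e+01, -4.03537760e-01, -3.12531495e+01,
       -6.36685244e-02,  4.36752546e-02,  1.94846425e-04]), 'position': array([ 0.14219197, -0.63372417,  0.24045269]), 'tool_rot': array([-3.12056951e+00, -3.45978822e-01,  4.94425831e-04]), 'ft_force': array([-0.59419929,  0.17945764, -1.0363659 ]), 'torque': array([-0.00589038,  0.02722821, -0.08441753]), 'grip_force': 0.0, 'grip_width': 1.0038717080839044}
{'intrinsics': array([[408.28347592,   0.        , 315.79615362],
       [  0.        , 408.28347592, 207.54307574],
       [  0.        ,   0.        ,   1.        ]]), 'dist_coeffs': array([-0.00872948,  0.        ,  0.        ,  0.        ,  0.        ]), 'origin': array([0.52717924, 0.00598475, 0.99974621]), 'orientation': array([-2.21562684,  2.19376226
[... 485 characters left out ...]
e [([0.763, 0.15, 0.004], 0.73)]
scene tip_box [([0.729, -0.292, -0.002], 0.78)]
scene pipette [([0.78, -0.055, -0.002], 0.77)]
top pot_a [([0.43, -0.08, -0.0], 0.79), ([0.515, 0.024, -0.001], 0.68), ([0.526, -0.06, -0.003], 0.61), ([0.361, -0.143, 0.001], 0.59), ([0.507, -0.15, -0.005], 0.58), ([0.607, -0.062, -0.0], 0.57), ([0.609, 0.022, -0.004], 0.48)]
top bin_mouth [([0.58, 0.262, 0.149], 0.56)]
top bin_hinge [([0.51, 0.302, 0.147], 0.94)]
top cap_wing [([0.508, 0.301, 0.147], 0.74), ([0.58, 0.259, 0.175], 0.65)]
top tray [([0.452, -0.286, 0.001], 0.95)]
top amber_bottle [([0.768, 0.15, -0.0], 0.82)]
top tip_box [([0.724, -0.29, 0.001], 0.55)]
top pipette [([0.782, -0.06, 0.001], 0.92)]
```

View pics/top0.png

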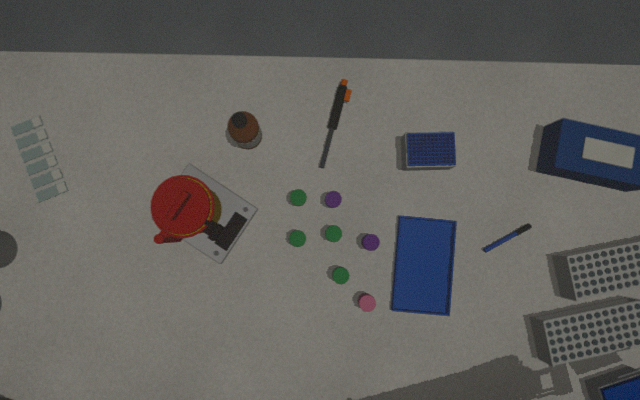

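View pics/scene0.png

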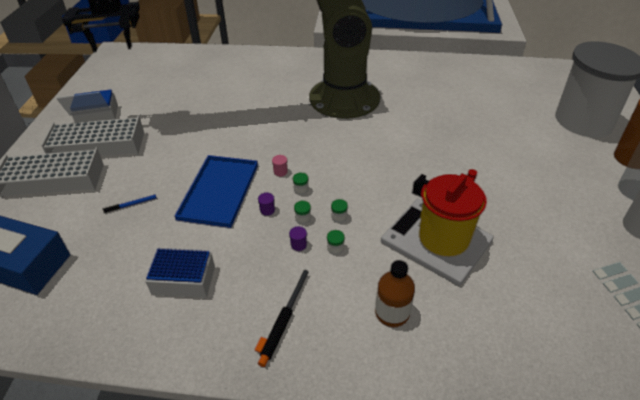

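Top view: four green pots, at (298,198), (297,238), (333,233) and (340,275). The look-alikes are purple at (333,199) and (370,242), and pink at (367,302). The cap's wing runs from (172,218) to (190,192), the hinge is at (160,238) and the tray's middle is at (425,265). Next I'll refine these positions with depth.

```bash
cat >> h.py <<'E'
def cloud(n,im,d):
    v,u=np.nonzero(d>0); P=px2w(n,np.c_[u,v],d[v,u]); return P,im[v,u].astype(int),np.c_[u,v]
def green(n):
    im,d=snap(n); P,c,_=cloud(n,im,d)
    g=(c[:,1]>1.4*c[:,0])&(c[:,1]>1.3*c[:,2])&(P[:,2]>.03)&(P[:,2]<.3)
    im2=np.zeros(d.shape,np.uint8); im2[d>0]=g
    k,l,s,_=cv2.connectedComponentsWithStats(im2); L=l[d>0]
    for i in range(1,k):
        if s[i,4]>25:
            Q=P[L==i]; z=np.median(Q[:,2]); T=Q[abs(Q[:,2]-z)<.006]
            print(n,'green',np.round((T[:,:2].max(0)+T[:,:2].min(0))/2,3),np.round(T.mean(0),3),len(Q))
def go(p,yaw=None):
    "print tool shift mm, turn units for tool-y yaw (deg)"
    s=ctrl.get_state(); M=R.from_rotvec(s['tool_rot']).as_matrix()
    y=np.degrees(np.arctan2(M[1,1],M[0,1])); print('shift',np.round(M.T@(np.array(p)-s['position'])*1000,1),'yaw',round(y,2),end=' ')
    if yaw is not None: print('turn',np.round(-(yaw-y)/5,2),end='')
    print()
E
python3 - <<'E'
from h import *
for n in ['top','scene']:
    green(n)
    im,d=snap(n); P,c,_=cloud(n,im,d)
    m=(np.linalg.norm(P[:,:2]-[.58,.26],axis=1)<.1)&(c[:,0]>1.8*c[:,1])
    for lo,hi in [(.155,.170),(.178,.2)]:
        Q=P[m&(P[:,2]>lo)&(P[:,2]<hi)]
        if len(Q)<6: continue
        w,V=np.linalg.eigh(np.cov(Q[:,:2].T)); print(n,len(Q),np.round(Q.mean(0),4),np.round((Q.max(0)+Q.min(0))/2,4),'ang',np.degrees(np.arctan2(V[1,1],V[0,1])),np.sqrt(w))
    m=(c[:,2]>1.6*c[:,0])&(np.linalg.norm(P[:,:2]-[.452,-.286],axis=1)<.16)&(P[:,2]>.012)
    print('tray rect',cv2.minAreaRect(P[m][:,:2].astype(np.float32)*1000))
E
```

```text
top green [0.608 0.022] [0.609 0.021 0.044] 203
top green [ 0.525 -0.063] [ 0.525 -0.063  0.044] 208
top green [0.513 0.022] [0.513 0.022 0.044] 207
top green [ 0.428 -0.079] [ 0.428 -0.08   0.044] 215
top 2373 [0.5758 0.2574 0.1632] [0.5726 0.2564 0.1624] ang 149.36847256233295 [0.03065452 0.03361708]
top 285 [0.5782 0.2566 0.1906] [0.5793 0.2574 0.1873] ang 147.1200228300724 [0.00430668 0.01838755]
tray rect ((446.51953125, -325.1554870605469), (222.125, 229.36354064941406), 85.07830047607422)
scene green [ 0.431 -0.078] [ 0.433 -0.078  0.043] 157
scene green [0.516 0.023] [0.518 0.023 0.043] 182
scene green [ 0.529 -0.061] [ 0.53  -0.061  0.043] 182
scene green [0.612 0.022] [0.614 0.023 0.043] 219
scene 1768 [0.5874 0.2584 0.1629] [0.5736 0.2579 0.1624] ang 145.59183279440603 [0.0308875  0.03383522]
scene 230 [0.5864 0.2575 0.1894] [0.5824 0.2594 0.1869] ang 145.21854463883452 [0.00423678 0.01974013]
tray rect ((450.81231689453125, -324.09326171875), (224.0364990234375, 234.31361389160156), 85.10438537597656)
```

```bash
python3 - <<'E'
from h import *
for p in [[.19,-.6,.27],[.24,-.565,.3],[.29,-.53,.3],[.335,-.49,.3],[.38,-.45,.3],[.5,-.23,.3],[.55,0,.3],[.58,.2585,.28]]: go(p,57)
E
```

```text
shift [ 54.  -23.  -28.4] yaw -77.35 turn -26.87
shift [110.5 -46.2 -58.4] yaw -77.35 turn -26.87
shift [166.9 -69.4 -58.5] yaw -77.35 turn -26.87
shift [219.6 -98.5 -58.5] yaw -77.35 turn -26.87
shift [ 272.3 -127.7  -58.5] yaw -77.35 turn -26.87
shift [ 437.5 -316.1  -58.5] yaw -77.35 turn -26.87
shift [ 536.7 -529.6  -58.5] yaw -77.35 turn -26.87
shift [ 622.6 -775.2  -38.5] yaw -77.35 turn -26.87
```

```bash
python3 -m crank '[{"tx":54,"ty":-23,"tz":-20,"turn":-1.5},{"tx":110,"ty":-46,"tz":-35,"turn":-3},{"tx":167,"ty":-69,"tz":-50,"turn":-4.5},{"tx":220,"ty":-98,"tz":-58,"turn":-6},{"tx":270,"ty":-128,"tz":-58,"turn":-7.5}]'; python3 - <<'E'
from h import *
for p in [[.42,-.4,.3],[.45,-.35,.3],[.48,-.3,.3],[.51,-.25,.3],[.53,-.19,.3]]: go(p,57)
E
```

```text
time: 1.72
position: [0.3797, -0.4489, 0.3008]
tool_rot: [2.84, 1.337, 0.001]
ft_force: [0.1, -0.3, 0.5]
grip_width: 1.004
grip_force: 0.0
shift [63.4 -0.1  0.7] yaw -39.57 turn -19.31
shift [121.   -8.8   0.7] yaw -39.57 turn -19.31
shift [178.7 -17.6   0.6] yaw -39.57 turn -19.31
shift [236.3 -26.3   0.6] yaw -39.57 turn -19.31
shift [295.3 -49.1   0.5] yaw -39.57 turn -19.31
```

```bash
python3 -m crank '[{"tx":60,"ty":0,"turn":-2},{"tx":120,"ty":-9,"turn":-4},{"tx":178,"ty":-18,"turn":-6},{"tx":235,"ty":-26,"turn":-8},{"tx":295,"ty":-49,"turn":-10}]'; python3 - <<'E'
from h import *
for p in [[.55,-.13,.3],[.56,-.07,.3],[.565,-.01,.3],[.57,.05,.3],[.575,.11,.3],[.578,.17,.3],[.58,.2585,.27]]: go(p,57)
E
```

```text
shift [354.3 -71.9   0.4] yaw -39.57 turn -19.31
shift [ 4.069e+02 -1.024e+02  3.000e-01] yaw -39.57 turn -19.31
shift [ 4.564e+02 -1.368e+02  2.000e-01] yaw -39.57 turn -19.31
shift [ 5.058e+02 -1.711e+02  1.000e-01] yaw -39.57 turn -19.31
shift [ 555.2 -205.5    0. ] yaw -39.57 turn -19.31
shift [ 6.034e+02 -2.414e+02 -1.000e-01] yaw -39.57 turn -19.31
shift [ 672.9 -296.3   29.7] yaw -39.57 turn -19.31$[0]: bad value
```

```bash
python3 -m crank '[{"tx":60,"ty":0,"tz":0,"turn":-2},{"tx":120,"ty":-9,"tz":0,"turn":-4},{"tx":178,"ty":-18,"tz":0,"turn":-6},{"tx":235,"ty":-26,"tz":0,"turn":-8},{"tx":295,"ty":-49,"tz":0,"turn":-10}]'; python3 - <<'E'
from h import *
for p in [[.55,-.13,.3],[.56,-.07,.3],[.565,-.01,.3],[.57,.05,.3],[.575,.11,.3],[.578,.17,.3],[.58,.2585,.27]]: go(p,57)
E
```

```text
time: 2.35
position: [0.5295, -0.1928, 0.2996]
tool_rot: [2.01, 2.414, 0.0]
ft_force: [0.2, -0.5, -0.8]
grip_width: 1.001
grip_force: 0.0
shift [58.1 31.6 -0.4] yaw 10.43 turn -9.31
shift [115.3  52.3  -0.5] yaw 10.43 turn -9.31
shift [173.4  68.   -0.5] yaw 10.43 turn -9.31
shift [231.5  83.8  -0.5] yaw 10.43 turn -9.31
shift [289.6  99.6  -0.5] yaw 10.43 turn -9.31
shift [348.1 113.4  -0.5] yaw 10.43 turn -9.31
shift [434.7 131.3  29.5] yaw 10.43 turn -9.31
```

```bash
python3 -m crank '[{"tx":58,"ty":20,"tz":0,"turn":-2},{"tx":115,"ty":40,"tz":0,"turn":-4},{"tx":173,"ty":60,"tz":0,"turn":-6},{"tx":231,"ty":80,"tz":0,"turn":-8},{"tx":289,"ty":99,"tz":0,"turn":-9.3}]';python3 -m crank '[{"tx":50,"ty":-40,"tz":0,"turn":0},{"tx":50,"ty":-40,"tz":0,"turn":0}]'; python3 - <<'E'
from h import *
go([.58,.2585,.27],57)
snap('wrist','w1')
for q in ['cap_wing','bin_hinge','bin_mouth']: print(q,[(np.round(x['xyz'],3).tolist(),round(x['confidence'],2)) for x in ctrl.mark_of('wrist',q)])
im,d=snap('wrist'); P,c,_=cloud('wrist',im,d)
m=(np.linalg.norm(P[:,:2]-[.58,.26],axis=1)<.1)&(c[:,0]>1.8*c[:,1])
Q=P[m&(P[:,2]>.178)&(P[:,2]<.21)]
if len(Q): w,V=np.linalg.eigh(np.cov(Q[:,:2].T)); print(len(Q),Q.mean(0),cv2.minAreaRect(Q[:,:2].astype(np.float32)*1000),'ang',np.degrees(np.arctan2(V[1,1],V[0,1])),Q[:,2].max())
E
```

```text
time: 2.98
position: [0.5753, 0.1095, 0.2999]
tool_rot: [0.896, 3.01, -0.0]
ft_force: [2.0, -0.0, -0.3]
grip_width: 0.999
grip_force: 0.0
time: 3.22
position: [0.5074, 0.1037, 0.2978]
tool_rot: [-0.894, -3.008, 0.007]
ft_force: [0.1, -0.2, -0.7]
grip_width: 1.002
grip_force: 0.0
shift [ 23.7 169.4  27. ] yaw 56.89 turn -0.02
cap_wing [([0.579, 0.26, 0.18], 0.8), ([0.612, 0.021, -0.004], 0.65)]
bin_hinge [([0.514, 0.301, 0.153], 0.73), ([0.446, -0.285, -0.001], 0.66), ([0.514, 0.022, 0.004], 0.58)]
bin_mouth [([0.581, 0.258, 0.15], 0.61), ([0.515, 0.023, 0.002], 0.53)]
1758 [0.57582105 0.25661325 0.18979325] ((578.8704223632812, 257.85870361328125), (15.619300842285156, 64.5314712524414), 57.85648727416992) ang 146.59907975365525 0.19485397663743165
```

View pics/w1.png

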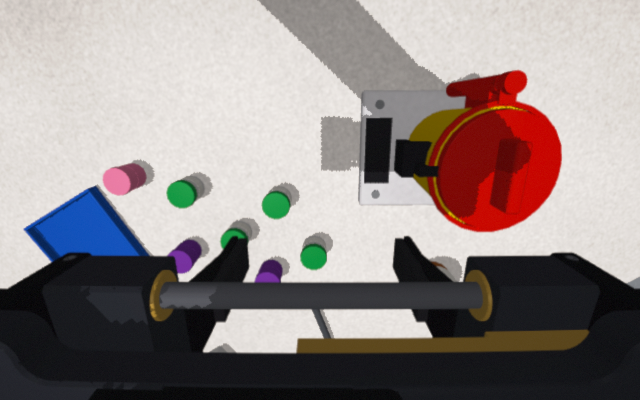

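Wrist view: the wing is at about (512,175) and the hinge post is at the upper right edge of the drum at (490,88). Both match the measurements: wing (0.579, 0.258), 147°, top at 0.193.

```bash
python3 -m crank '[{"tx":8,"ty":57,"tz":10,"turn":-0.1},{"tx":16,"ty":114,"tz":20,"turn":-0.1},{"tx":23,"ty":169,"tz":27,"turn":-0.1},{"tx":23,"ty":169,"tz":60,"turn":-0.1},{"tx":23,"ty":169,"tz":60,"turn":-0.1}]'; python3 - <<'E'
from h import *
go([.579,.258,.187],57.5)
E
```

```text
time: 4.1
position: [0.5848, 0.255, 0.2367]
tool_rot: [-0.888, -3.009, 0.004]
ft_force: [0.3, -1.0, 0.5]
grip_width: 0.998
grip_force: 0.0
shift [ 6.3 -0.4 49.7] yaw 57.13 turn -0.07
```

```bash
python3 -m crank '[{"tx":5,"ty":0,"tz":20,"turn":-0.1},{"tx":5,"ty":0,"tz":40,"turn":-0.1},{"tx":5,"ty":0,"tz":49,"turn":-0.1},{"tx":5,"ty":0,"tz":49,"turn":-0.1}]';python3 -m crank '[{"tx":0,"ty":0,"tz":0,"turn":0},{"tx":0,"ty":0,"tz":0,"turn":0},{"tx":0,"ty":0,"tz":0,"turn":0},{"tx":0,"ty":0,"tz":0,"turn":0}]' 10 20; python3 - <<'E'
from h import *
go([.579,.258,.187],57.5)
print(ctrl.get_state()['joint_positions'])
E
```

```text
time: 4.6
position: [0.5807, 0.2577, 0.1898]
tool_rot: [-0.876, -3.016, 0.002]
ft_force: [0.6, 0.2, 0.8]
grip_width: 1.0
grip_force: 0.0
time: 5.1
position: [0.5809, 0.2586, 0.1907]
tool_rot: [0.875, 3.017, 0.0]
ft_force: [-0.3, -1.1, -0.6]
grip_width: 0.634
grip_force: 0.0
shift [ 1.3 -1.5  3.7] yaw 57.65 turn 0.03
[ 0.22940659  0.46705841 -0.91437896  1.53178917  0.37640004  1.32847594
  0.28222098]
```

```bash
python3 -m crank '[{"tx":1,"ty":0,"tz":3,"turn":0},{"tx":1,"ty":0,"tz":3,"turn":0},{"tx":1,"ty":0,"tz":3,"turn":0},{"tx":1,"ty":0,"tz":3,"turn":0},{"tx":1,"ty":0,"tz":3,"turn":0}]' 8 25;python3 -m crank '[{"tx":0,"ty":0,"tz":0,"turn":-1.5},{"tx":0,"ty":0,"tz":0,"turn":-3},{"tx":0,"ty":0,"tz":0,"turn":-4.5},{"tx":0,"ty":0,"tz":0,"turn":-6},{"tx":0,"ty":0,"tz":0,"turn":-7}]'
```

```text
time: 5.72
position: [0.5799, 0.2588, 0.1874]
tool_rot: [-0.875, -3.017, 0.001]
ft_force: [-0.4, -0.6, -0.2]
grip_width: 0.163
grip_force: 25.0
time: 6.35
position: [0.58, 0.2592, 0.1875]
tool_rot: [0.077, -3.14, -0.001]
ft_force: [0.4, 0.4, -0.1]
grip_width: 0.159
grip_force: 25.0
```

```bash
python3 -m crank '[{"tx":0,"ty":0,"tz":0,"turn":-2},{"tx":0,"ty":0,"tz":0,"turn":-4},{"tx":0,"ty":0,"tz":0,"turn":-6},{"tx":0,"ty":0,"tz":0,"turn":-8},{"tx":0,"ty":0,"tz":0,"turn":-8.8}]';python3 -m crank '[{"tx":0,"ty":0,"tz":0,"turn":-0.3},{"tx":0,"ty":0,"tz":0,"turn":-0.3}]';python3 - <<'E'
from h import *
s=ctrl.get_state(); print(s['torque'],s['joint_positions'])
c=np.array([.5795,.2588]); h=np.array([.5115,.302]);print(np.linalg.norm(c-h))
u=(c-h)/np.linalg.norm(c-h)*.08
M=R.from_rotvec(s['tool_rot']).as_matrix(); p0=s['position'][:2]; hh=p0-u
for a in range(0,121,5):
    r=np.radians(-a); w=hh+np.array([[np.cos(r),-np.sin(r)],[np.sin(r),np.cos(r)]])@u
    # in tool frame of the pose where tool x,y are turned by swing so far at multiples of 25
    b=(max(a-1,0)//25)*25; rb=np.radians(-b); Rb=np.array([[np.cos(rb),-np.sin(rb)],[np.sin(rb),np.cos(rb)]])
    wb=hh+Rb@u
    dl=M[:2,:2].T@(Rb.T@(w-wb))*1000
    print(a,np.round(w,4),np.round(dl,1),'turn',(a-b)/5)
E
```

```text
time: 6.98
position: [0.5797, 0.2597, 0.1875]
tool_rot: [1.249, -2.883, -0.002]
ft_force: [-0.3, 0.9, -0.8]
grip_width: 0.16
grip_force: 25.0
time: 7.22
position: [0.5797, 0.2597, 0.1876]
tool_rot: [-1.28, 2.869, 0.002]
ft_force: [-2.6, 1.7, 0.1]
grip_width: 0.162
grip_force: 25.0
[ 0.65983871  0.112095   -0.24054084] [ 0.37982238  0.60162085 -1.18744824  1.53252333  0.56178722  1.3892268
  1.56150119]
0.0805620257937945
0 [0.5797 0.2597] [0. 0.] turn 0.0
5 [0.5757 0.254 ] [ 6.9 -0.8] turn 1.0
10 [0.5712 0.2486] [13.9 -1.1] turn 2.0
15 [0.5663 0.2437] [20.9 -0.7] turn 3.0
20 [0.561  0.2392] [27.8  0.3] turn 4.0
25 [0.5553 0.2352] [34.6  1.8] turn 5.0
30 [0.5492 0.2317] [ 6.9 -0.8] turn 1.0
35 [0.5429 0.2287] [13.9 -1.1] turn 2.0
40 [0.5363 0.2264] [20.9 -0.7] turn 3.0
45 [0.5296 0.2245] [27.8  0.3] turn 4.0
50 [0.5227 0.2233] [34.6  1.8] turn 5.0
55 [0.5158 0.2227] [ 6.9 -0.8] turn 1.0
60 [0.5088 0.2227] [13.9 -1.1] turn 2.0
65 [0.5019 0.2233] [20.9 -0.7] turn 3.0
70 [0.495  0.2245] [27.8  0.3] turn 4.0
75 [0.4882 0.2263] [34.6  1.8] turn 5.0
80 [0.4817 0.2287] [ 6.9 -0.8] turn 1.0
85 [0.4753 0.2316] [13.9 -1.1] turn 2.0
90 [0.4693 0.2351] [20.9 -0.7] turn 3.0
95 [0.4636 0.2391] [27.8  0.3] turn 4.0
100 [0.4582 0.2436] [34.6  1.8] turn 5.0
105 [0.4533 0.2485] [ 6.9 -0.8] turn 1.0
110 [0.4488 0.2538] [13.9 -1.1] turn 2.0
115 [0.4448 0.2595] [20.9 -0.7] turn 3.0
120 [0.4413 0.2656] [27.8  0.3] turn 4.0
```

```bash
python3 -m crank '[{"tx":6.9,"ty":-0.8,"tz":0,"turn":1},{"tx":13.9,"ty":-1.1,"tz":0,"turn":2},{"tx":20.9,"ty":-0.7,"tz":0,"turn":3},{"tx":27.8,"ty":0.3,"tz":0,"turn":4},{"tx":34.6,"ty":1.8,"tz":0,"turn":5}]' - 15;python3 - <<'E'
from h import *
s=ctrl.get_state(); print(s['torque'])
go([.5553,.2352,.1875])
E
```

```text
time: 7.85
position: [0.5556, 0.2351, 0.1877]
tool_rot: [-0.625, 3.077, 0.001]
ft_force: [1.5, 3.6, -1.6]
grip_width: 0.159
grip_force: 15.0
[ 0.75277871 -0.19563935 -0.05290583]
shift [0.2 0.2 0.2] yaw 112.97
```

Tracking well; continuing the arc.

```bash
for i in 1 2; do python3 -m crank '[{"tx":6.9,"ty":-0.8,"tz":0,"turn":1},{"tx":13.9,"ty":-1.1,"tz":0,"turn":2},{"tx":20.9,"ty":-0.7,"tz":0,"turn":3},{"tx":27.8,"ty":0.3,"tz":0,"turn":4},{"tx":34.6,"ty":1.8,"tz":0,"turn":5}]'; done
```

```text
time: 8.48
position: [0.5232, 0.2229, 0.1877]
tool_rot: [0.056, 3.14, 0.001]
ft_force: [1.8, 2.8, -1.7]
grip_width: 0.157
grip_force: 15.0
time: 9.1
position: [0.4887, 0.2254, 0.1877]
tool_rot: [0.734, 3.053, -0.0]
ft_force: [1.1, 1.5, -0.9]
grip_width: 0.162
grip_force: 15.0
```

```bash
for i in 1; do python3 -m crank '[{"tx":6.9,"ty":-0.8,"tz":0,"turn":1},{"tx":13.9,"ty":-1.1,"tz":0,"turn":2},{"tx":20.9,"ty":-0.7,"tz":0,"turn":3},{"tx":27.8,"ty":0.3,"tz":0,"turn":4},{"tx":34.6,"ty":1.8,"tz":0,"turn":5}]'; done;  python3 -m crank '[{"tx":6.9,"ty":-0.8,"tz":0,"turn":1},{"tx":13.9,"ty":-1.1,"tz":0,"turn":2},{"tx":13.9,"ty":-1.1,"tz":0,"turn":2}]';python3 - <<'E'
from h import *
s=ctrl.get_state(); print(s['torque'],s['joint_positions'])
go([.4488,.2538,.1875],57)
E
```

```text
time: 9.72
position: [0.4586, 0.2421, 0.1876]
tool_rot: [1.378, 2.821, -0.001]
ft_force: [0.6, -1.1, -0.5]
grip_width: 0.158
grip_force: 15.0
time: 10.1
position: [0.4489, 0.2525, 0.1876]
tool_rot: [1.613, 2.694, -0.002]
ft_force: [-1.1, -2.2, 0.1]
grip_width: 0.156
grip_force: 15.0
[-0.15771848  0.02271671 -0.06869563] [ 0.36909499  0.16664561 -1.00614519  1.82649038  0.15116888  1.22953361
 -0.1896283 ]
shift [1.2 0.5 0.1] yaw 28.2 turn -5.76
```

```bash
python3 -m crank '[{"tx":0,"ty":0,"tz":0,"turn":0},{"tx":0,"ty":0,"tz":0,"turn":0},{"tx":0,"ty":0,"tz":0,"turn":0},{"tx":0,"ty":0,"tz":0,"turn":0},{"tx":0,"ty":0,"tz":-30,"turn":0}]' 60; python3 -m crank '[{"tx":0,"ty":0,"tz":-40,"turn":0},{"tx":0,"ty":0,"tz":-60,"turn":0}]';python3 - <<'E'
from h import *
snap('top','top1'); green('top')
for q in ['cap_wing','bin_mouth']: print(q,[(np.round(x['xyz'],3).tolist(),round(x['confidence'],2)) for x in ctrl.mark_of('top',q)])
go([.514,.0225,.15],40)
E
```

```text
time: 10.72
position: [0.4477, 0.252, 0.216]
tool_rot: [-1.613, -2.692, 0.005]
ft_force: [-0.4, 0.4, 0.5]
grip_width: 0.636
grip_force: 0.0
time: 10.98
position: [0.4496, 0.2535, 0.2796]
tool_rot: [1.613, 2.694, 0.003]
ft_force: [0.2, 0.0, -0.1]
grip_width: 0.686
grip_force: 0.0
top green [0.608 0.022] [0.609 0.021 0.044] 202
top green [ 0.525 -0.063] [ 0.525 -0.063  0.044] 207
top green [0.512 0.022] [0.513 0.022 0.044] 209
top green [ 0.428 -0.079] [ 0.428 -0.08   0.044] 212
cap_wing [([0.45, 0.254, 0.177], 0.9)]
bin_mouth [([0.578, 0.262, 0.145], 0.72), ([0.784, -0.064, 0.0], 0.5)]
shift [-233.7  -51.2  127.1] yaw 28.15 turn -2.37
```

View pics/top1.png

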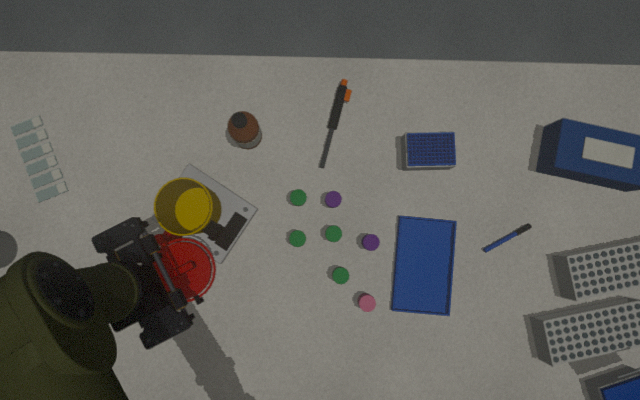

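Top view: the mouth is open at (183,207), the cap is aside at (187,265), and the pots haven't moved. On to the first pot, C.

```bash
cat >> h.py <<'E'
def weigh(n=6):
    F=[]
    for i in range(n): ctrl.get_image('top'); F.append(ctrl.get_state()['ft_force'])
    print('F',np.round(np.mean(F,0),2),'sd',np.round(np.std(F,0),2),ctrl.get_state()['grip_width']*87)
E
python3 -m crank '[{"tx":-58,"ty":-12,"tz":0,"turn":-0.6},{"tx":-116,"ty":-25,"tz":0,"turn":-1.2},{"tx":-174,"ty":-38,"tz":40,"turn":-1.8},{"tx":-233,"ty":-51,"tz":80,"turn":-2.4},{"tx":-234,"ty":-51,"tz":125,"turn":-2.4}]' ; python3 -m crank '[{"tx":0,"ty":0,"tz":0,"turn":0},{"tx":0,"ty":0,"tz":0,"turn":0}]'; python3 - <<'E'
from h import *
weigh()
go([.514,.0225,.026],40)
green('wrist')
E
```

```text
time: 11.8
position: [0.5153, 0.0179, 0.1507]
tool_rot: [1.331, 2.844, -0.002]
ft_force: [0.8, -0.4, 0.1]
grip_width: 0.69
grip_force: 0.0
time: 12.05
position: [0.5146, 0.0242, 0.1534]
tool_rot: [-1.321, -2.85, -0.002]
ft_force: [0.9, 0.5, 0.7]
grip_width: 0.689
grip_force: 0.0
F [ 0.04 -0.02  0.39] sd [0.29 0.62 0.4 ] 59.83833977241567
shift [  0.4  -1.5 127.8] yaw 40.22 turn 0.04
wrist green [0.512 0.023] [0.512 0.023 0.044] 1490
wrist green [ 0.428 -0.079] [ 0.428 -0.077  0.044] 1470
wrist green [0.61  0.035] [0.609 0.035 0.043] 387
wrist green [ 0.528 -0.056] [ 0.527 -0.053  0.044] 635
```

```bash
python3 -m crank '[{"tx":0,"ty":-1,"tz":50,"turn":0},{"tx":0,"ty":-1,"tz":95,"turn":0},{"tx":0,"ty":-1,"tz":125,"turn":0},{"tx":0,"ty":-1,"tz":125,"turn":0}]' ; python3 -m crank '[{"tx":0,"ty":0,"tz":0,"turn":0},{"tx":0,"ty":0,"tz":0,"turn":0},{"tx":0,"ty":0,"tz":0,"turn":0},{"tx":0,"ty":0,"tz":0,"turn":0}]' 30 20;  python3 -m crank '[{"tx":0,"ty":0,"tz":-20,"turn":0},{"tx":0,"ty":0,"tz":-60,"turn":0},{"tx":0,"ty":0,"tz":-120,"turn":0},{"tx":0,"ty":0,"tz":-130,"turn":0},{"tx":0,"ty":0,"tz":-130,"turn":0}]'; python3 - <<'E'
from h import *
weigh()
go([.579,.259,.29],60)
go([.56,-.25,.2],60)
E
```

```text
time: 12.9
position: [0.5118, 0.022, 0.0259]
tool_rot: [-1.321, -2.845, 0.002]
ft_force: [0.2, -0.9, -0.0]
grip_width: 0.687
grip_force: 0.0
time: 13.4
position: [0.5146, 0.0217, 0.0288]
tool_rot: [1.323, 2.847, 0.0]
ft_force: [-1.0, -0.4, 6.3]
grip_width: 0.454
grip_force: 20.0
time: 14.02
position: [0.5137, 0.0217, 0.1582]
tool_rot: [1.324, 2.847, -0.001]
ft_force: [-1.2, 0.1, -2.6]
grip_width: 0.455
grip_force: 20.0
F [-0.01 -0.35 -2.53] sd [0.23 0.33 0.55] 39.61266337802142
shift [ 138.7  203.3 -133.9] yaw 40.16 turn -3.97
shift [-238.2 -139.4  -44.1] yaw 40.16 turn -3.97
```

```bash
python3 - <<'E'
from h import *
go([.522,-.291,.15],60)
im,d=snap('top'); P,c,_=cloud('top',im,d)
m=(c[:,2]>1.6*c[:,0])&(abs(P[:,0]-.452)<.14)&(abs(P[:,1]+.286)<.09)&(P[:,2]<.03)
print(cv2.minAreaRect(P[m][:,:2].astype(np.float32)*1000))
E
```

```text
shift [-245.1 -194.8    5.9] yaw 40.16 turn -3.97
((450.3132629394531, -284.98919677734375), (140.99668884277344, 228.24703979492188), 85.17538452148438)
```

```bash
python3 -m crank '[{"tx":-49,"ty":-39,"tz":0,"turn":-0.8},{"tx":-98,"ty":-78,"tz":0,"turn":-1.6},{"tx":-147,"ty":-117,"tz":0,"turn":-2.4},{"tx":-196,"ty":-156,"tz":0,"turn":-3.2},{"tx":-245,"ty":-195,"tz":5,"turn":-4}]' ; python3 -m crank '[{"tx":0,"ty":0,"tz":30,"turn":0},{"tx":0,"ty":0,"tz":60,"turn":0}]';  python3 - <<'E'
from h import *
go([.522,-.291,.0345],60)
E
```

```text
time: 15.0
position: [0.5226, -0.2923, 0.1524]
tool_rot: [0.806, 3.036, -0.0]
ft_force: [-0.3, -0.3, -2.1]
grip_width: 0.455
grip_force: 20.0
time: 15.25
position: [0.5221, -0.2913, 0.091]
tool_rot: [-0.813, -3.034, -0.001]
ft_force: [-0.0, 0.7, -2.6]
grip_width: 0.453
grip_force: 20.0
shift [ 0.2  0.2 56.5] yaw 60.01 turn 0.0
```

```bash
python3 -m crank '[{"tx":0,"ty":0,"tz":30,"turn":0},{"tx":0,"ty":0,"tz":48,"turn":0},{"tx":0,"ty":0,"tz":54,"turn":0},{"tx":0,"ty":0,"tz":56.5,"turn":0},{"tx":0,"ty":0,"tz":57.5,"turn":0}]'
```

```text
time: 15.88
position: [0.5233, -0.2906, 0.0361]
tool_rot: [0.809, 3.034, -0.001]
ft_force: [0.0, 0.3, -2.6]
grip_width: 0.451
grip_force: 20.0
```

```bash
python3 -m crank '[{"tx":0,"ty":0,"tz":1,"turn":0},{"tx":0,"ty":0,"tz":1,"turn":0}]';python3 -m crank '[{"tx":0,"ty":0,"tz":1,"turn":0},{"tx":0,"ty":0,"tz":1,"turn":0}]'
```

```text
time: 16.12
position: [0.5228, -0.2904, 0.0346]
tool_rot: [0.809, 3.035, -0.001]
ft_force: [0.0, -0.0, -2.2]
grip_width: 0.456
grip_force: 20.0
time: 16.38
position: [0.5228, -0.2905, 0.0339]
tool_rot: [0.809, 3.035, -0.001]
ft_force: [-1.8, 0.7, 4.1]
grip_width: 0.458
grip_force: 20.0
```

```bash
python3 -m crank '[{"tx":0,"ty":0,"tz":0,"turn":0},{"tx":0,"ty":0,"tz":0,"turn":0},{"tx":0,"ty":0,"tz":0,"turn":0},{"tx":0,"ty":0,"tz":-40,"turn":0},{"tx":0,"ty":0,"tz":-100,"turn":0}]' 60;  python3 - <<'E'
from h import *
green('top'); go([.525,-.063,.135],60)
E
```

```text
time: 17.0
position: [0.5211, -0.2897, 0.1321]
tool_rot: [-0.808, -3.032, -0.003]
ft_force: [1.0, -1.1, -0.3]
grip_width: 0.685
grip_force: 0.0
top green [0.608 0.022] [0.609 0.021 0.044] 199
top green [ 0.525 -0.064] [ 0.525 -0.063  0.044] 207
top green [ 0.428 -0.079] [ 0.428 -0.08   0.044] 212
shift [114.9 197.6   6. ] yaw 60.18 turn 0.04
```

```bash
python3 -m crank '[{"tx":29,"ty":49,"tz":0,"turn":0},{"tx":58,"ty":99,"tz":0,"turn":0},{"tx":87,"ty":148,"tz":0,"turn":0},{"tx":115,"ty":197,"tz":0,"turn":0},{"tx":115,"ty":197,"tz":0,"turn":0}]';  python3 - <<'E'
from h import *
green('top'); weigh(); go([.525,-.063,.028],60)
E
```

```text
time: 17.68
position: [0.521, -0.0562, 0.1335]
tool_rot: [0.795, 3.039, 0.002]
ft_force: [-0.0, -0.5, 1.0]
grip_width: 0.69
grip_force: 0.0
top green [0.61  0.022] [0.612 0.024 0.044] 162
top green [ 0.521 -0.288] [ 0.521 -0.289  0.049] 207
F [-0.01 -0.5  -0.14] sd [0.6  0.27 0.2 ] 59.84757040888748
shift [ -3.3   2.7 104.9] yaw 60.0 turn 0.0
```

```bash
python3 -m crank '[{"tx":-3,"ty":2.5,"tz":50,"turn":0},{"tx":-3,"ty":2.5,"tz":95,"turn":0},{"tx":-3,"ty":2.5,"tz":104,"turn":0},{"tx":-3,"ty":2.5,"tz":104,"turn":0}]' ; python3 -m crank '[{"tx":0,"ty":0,"tz":0,"turn":0},{"tx":0,"ty":0,"tz":0,"turn":0},{"tx":0,"ty":0,"tz":0,"turn":0},{"tx":0,"ty":0,"tz":0,"turn":0}]' 30 20;  python3 -m crank '[{"tx":0,"ty":0,"tz":-20,"turn":0},{"tx":0,"ty":0,"tz":-60,"turn":0},{"tx":0,"ty":0,"tz":-105,"turn":0},{"tx":0,"ty":0,"tz":-105,"turn":0},{"tx":0,"ty":0,"tz":-105,"turn":0}]'; python3 - <<'E'
from h import *
weigh()
go([.579,.259,.26],60)
go([.456,-.286,.14],60)
E
```

```text
time: 18.52
position: [0.525, -0.0618, 0.0294]
tool_rot: [-0.81, -3.035, -0.001]
ft_force: [-0.3, 0.2, 0.0]
grip_width: 0.685
grip_force: 0.0
time: 19.02
position: [0.5255, -0.0617, 0.0301]
tool_rot: [0.809, 3.034, -0.001]
ft_force: [-0.9, 0.1, 6.3]
grip_width: 0.452
grip_force: 20.0
time: 19.65
position: [0.524, -0.0616, 0.1338]
tool_rot: [-0.809, -3.035, 0.001]
ft_force: [-1.1, -0.4, -2.8]
grip_width: 0.45
grip_force: 20.0
F [-0.08  0.23 -2.63] sd [0.8  0.41 0.31] 39.20073412247944
shift [ 112.   305.2 -126.7] yaw 60.16 turn 0.03
shift [ -52.7 -228.8   -6.9] yaw 60.16 turn 0.03
```

Full. Into the tray at its middle.

```bash
python3 -m crank '[{"tx":-13,"ty":-57,"tz":-7,"turn":0},{"tx":-26,"ty":-114,"tz":-7,"turn":0},{"tx":-39,"ty":-171,"tz":-7,"turn":0},{"tx":-52,"ty":-228,"tz":-7,"turn":0},{"tx":-52,"ty":-228,"tz":30,"turn":0}]' ; python3 -m crank '[{"tx":0,"ty":0,"tz":30,"turn":0},{"tx":0,"ty":0,"tz":50,"turn":0},{"tx":0,"ty":0,"tz":58,"turn":0},{"tx":0,"ty":0,"tz":58,"turn":0}]';  python3 - <<'E'
from h import *
go([.456,-.286,.0345],60)
E
```

```text
time: 20.58
position: [0.4556, -0.293, 0.1056]
tool_rot: [0.823, 3.027, -0.008]
ft_force: [0.7, 0.4, -4.0]
grip_width: 0.453
grip_force: 20.0
time: 21.08
position: [0.4566, -0.2849, 0.0461]
tool_rot: [-0.808, -3.036, -0.0]
ft_force: [0.3, -0.1, -2.4]
grip_width: 0.456
grip_force: 20.0
shift [-0.  -1.2 11.6] yaw 60.19 turn 0.04
```

```bash
python3 -m crank '[{"tx":0,"ty":0,"tz":6,"turn":0},{"tx":0,"ty":0,"tz":9,"turn":0},{"tx":0,"ty":0,"tz":9,"turn":0}]';python3 -m crank '[{"tx":0,"ty":0,"tz":1,"turn":0},{"tx":0,"ty":0,"tz":1,"turn":0}]'
```

```text
time: 21.45
position: [0.4563, -0.2852, 0.0372]
tool_rot: [0.809, 3.036, -0.0]
ft_force: [0.4, -0.1, -2.8]
grip_width: 0.457
grip_force: 20.0
time: 21.7
position: [0.4564, -0.2852, 0.0362]
tool_rot: [0.809, 3.036, -0.0]
ft_force: [-0.1, -0.4, -2.3]
grip_width: 0.457
grip_force: 20.0
```

```bash
python3 -m crank '[{"tx":0,"ty":0,"tz":1,"turn":0},{"tx":0,"ty":0,"tz":1.2,"turn":0}]'; python3 -m crank '[{"tx":0,"ty":0,"tz":0,"turn":0},{"tx":0,"ty":0,"tz":0,"turn":0},{"tx":0,"ty":0,"tz":0,"turn":0},{"tx":0,"ty":0,"tz":-40,"turn":0},{"tx":0,"ty":0,"tz":-100,"turn":0}]' 60;  python3 - <<'E'
from h import *
green('top'); go([.428,-.0795,.135],60)
E
```

```text
time: 21.95
position: [0.4565, -0.2852, 0.0352]
tool_rot: [0.809, 3.035, -0.0]
ft_force: [-0.6, 1.7, 1.5]
grip_width: 0.456
grip_force: 20.0
time: 22.58
position: [0.455, -0.2844, 0.1344]
tool_rot: [-0.808, -3.032, -0.003]
ft_force: [-0.1, -1.0, 0.9]
grip_width: 0.69
grip_force: 0.0
top green [0.609 0.022] [0.609 0.021 0.044] 202
top green [ 0.528 -0.293] [ 0.529 -0.296  0.049] 68
top green [ 0.428 -0.079] [ 0.428 -0.08   0.044] 213
shift [131.  163.8   7.2] yaw 60.2 turn 0.04
```

```bash
python3 -m crank '[{"tx":33,"ty":41,"tz":0,"turn":0},{"tx":66,"ty":82,"tz":0,"turn":0},{"tx":98,"ty":123,"tz":0,"turn":0},{"tx":131,"ty":164,"tz":0,"turn":0},{"tx":131,"ty":164,"tz":0,"turn":0}]';  python3 - <<'E'
from h import *
weigh(); go([.429,-.079,.029],60); green('wrist'); green('scene')
E
```

```text
time: 23.25
position: [0.4241, -0.0741, 0.135]
tool_rot: [0.799, 3.038, -0.003]
ft_force: [-0.5, -1.3, -0.6]
grip_width: 0.686
grip_force: 0.0
F [-0.04 -0.25 -0.06] sd [0.41 0.35 0.46] 59.98698093130049
shift [ -4.1   2.1 105.8] yaw 60.03 turn 0.01
wrist green [ 0.427 -0.079] [ 0.426 -0.078  0.044] 1692
scene green [ 0.43  -0.078] [ 0.434 -0.078  0.043] 151
scene green [ 0.46  -0.283] [ 0.462 -0.283  0.048] 161
scene green [ 0.525 -0.288] [ 0.526 -0.287  0.048] 176
scene green [0.613 0.022] [0.615 0.023 0.043] 216
```

```bash
python3 -m crank '[{"tx":-4,"ty":1.5,"tz":50,"turn":0},{"tx":-4,"ty":1.5,"tz":95,"turn":0},{"tx":-4,"ty":1.5,"tz":105,"turn":0},{"tx":-4,"ty":1.5,"tz":105,"turn":0}]' ; python3 -m crank '[{"tx":0,"ty":0,"tz":0,"turn":0},{"tx":0,"ty":0,"tz":0,"turn":0},{"tx":0,"ty":0,"tz":0,"turn":0},{"tx":0,"ty":0,"tz":0,"turn":0}]' 30 20;  python3 -m crank '[{"tx":0,"ty":0,"tz":-20,"turn":0},{"tx":0,"ty":0,"tz":-60,"turn":0},{"tx":0,"ty":0,"tz":-105,"turn":0},{"tx":0,"ty":0,"tz":-105,"turn":0},{"tx":0,"ty":0,"tz":-105,"turn":0}]'; python3 - <<'E'
from h import *
weigh()
go([.579,.259,.26],60)
go([.391,-.28,.14],60)
E
```

```text
time: 24.15
position: [0.4287, -0.0784, 0.0301]
tool_rot: [-0.809, -3.035, -0.001]
ft_force: [0.7, 0.7, -0.0]
grip_width: 0.692
grip_force: 0.0
time: 24.65
position: [0.4293, -0.0788, 0.0308]
tool_rot: [0.809, 3.034, -0.001]
ft_force: [-0.8, 0.4, 7.2]
grip_width: 0.453
grip_force: 20.0
time: 25.28
position: [0.4281, -0.0785, 0.1345]
tool_rot: [-0.809, -3.035, 0.001]
ft_force: [-1.0, -0.1, -0.2]
grip_width: 0.449
grip_force: 20.0
F [ 0.06 -0.14 -0.1 ] sd [0.39 0.6  0.41] 39.59211334490392
shift [  36.9  367.5 -125.8] yaw 60.17 turn 0.03
shift [ -68.3 -193.6   -6.1] yaw 60.17 turn 0.03
```

```bash
python3 -m crank '[{"tx":0,"ty":10,"tz":-60,"turn":0},{"tx":5,"ty":50,"tz":-105,"turn":0},{"tx":11,"ty":105,"tz":-126,"turn":0},{"tx":17,"ty":165,"tz":-126,"turn":0},{"tx":23,"ty":225,"tz":-126,"turn":0}]' ; python3 -m crank '[{"tx":5,"ty":55,"tz":0,"turn":0},{"tx":10,"ty":110,"tz":0,"turn":0},{"tx":14,"ty":142,"tz":0,"turn":0},{"tx":14,"ty":142,"tz":0,"turn":0}]';  python3 - <<'E'
from h import *
go([.579,.259,.165],60)
print([(np.round(x['xyz'],3).tolist(),round(x['confidence'],2)) for x in ctrl.mark_of('scene','cap_wing')])
E
```

```text
time: 26.2
position: [0.5217, 0.1291, 0.2615]
tool_rot: [0.812, 3.033, -0.001]
ft_force: [1.2, -0.7, -0.4]
grip_width: 0.452
grip_force: 20.0
time: 26.7
position: [0.5782, 0.2619, 0.2595]
tool_rot: [-0.801, -3.034, -0.003]
ft_force: [0.3, 1.2, -0.1]
grip_width: 0.458
grip_force: 20.0
shift [-2.5 -2.2 94.5] yaw 60.44 turn 0.09
[([0.448, 0.252, 0.181], 0.64), ([0.457, -0.282, 0.002], 0.45), ([0.576, 0.26, 0.153], 0.17)]
```

```bash
python3 -m crank '[{"tx":-1.5,"ty":-2,"tz":40,"turn":0},{"tx":-1.5,"ty":-2,"tz":80,"turn":0},{"tx":-1.5,"ty":-2,"tz":94,"turn":0},{"tx":-1.5,"ty":-2,"tz":94,"turn":0}]' ; python3 -m crank '[{"tx":0,"ty":0,"tz":0,"turn":0},{"tx":0,"ty":0,"tz":0,"turn":0},{"tx":0,"ty":0,"tz":0,"turn":0},{"tx":0,"ty":0,"tz":0,"turn":0},{"tx":0,"ty":0,"tz":-30,"turn":0}]' 58;python3 -m crank '[{"tx":0,"ty":0,"tz":-50,"turn":0},{"tx":0,"ty":0,"tz":-90,"turn":0}]';  python3 - <<'E'
from h import *
green('top'); go([.609,.0215,.24],60)
E
```

```text
time: 27.25
position: [0.5794, 0.2546, 0.1667]
tool_rot: [-0.811, -3.034, 0.002]
ft_force: [0.2, -0.2, -0.0]
grip_width: 0.456
grip_force: 20.0
time: 27.88
position: [0.5784, 0.2548, 0.195]
tool_rot: [-0.808, -3.032, 0.005]
ft_force: [-0.2, 0.5, 0.1]
grip_width: 0.666
grip_force: 0.0
time: 28.12
position: [0.5795, 0.2562, 0.2888]
tool_rot: [0.808, 3.035, 0.001]
ft_force: [-0.0, 0.3, -1.0]
grip_width: 0.666
grip_force: 0.0
top green [0.608 0.022] [0.609 0.021 0.044] 200
top green [ 0.521 -0.29 ] [ 0.521 -0.289  0.049] 205
top green [ 0.457 -0.285] [ 0.456 -0.285  0.049] 211
shift [-141.6 -191.3   53.8] yaw 60.15 turn 0.03
```

```bash
python3 -m crank '[{"tx":-35,"ty":-48,"tz":0,"turn":0},{"tx":-70,"ty":-96,"tz":15,"turn":0},{"tx":-106,"ty":-144,"tz":50,"turn":0},{"tx":-141,"ty":-191,"tz":100,"turn":0},{"tx":-141,"ty":-191,"tz":160,"turn":0}]' ;python3 -m crank '[{"tx":0,"ty":0,"tz":0,"turn":0},{"tx":0,"ty":0,"tz":0,"turn":0}]' 60;  python3 - <<'E'
from h import *
weigh(); green('wrist'); snap('top','top2');go([.609,.0215,.029],60)
E
```

```text
time: 28.8
position: [0.6084, 0.0175, 0.1393]
tool_rot: [0.819, 3.029, -0.002]
ft_force: [0.7, -0.4, -0.1]
grip_width: 0.662
grip_force: 0.0
time: 29.05
position: [0.6072, 0.0251, 0.1417]
tool_rot: [0.805, 3.035, 0.003]
ft_force: [1.0, 0.3, -0.0]
grip_width: 0.686
grip_force: 0.0
F [-0.08 -0.44  0.23] sd [0.6  0.27 0.42] 59.8144374115627
wrist green [0.609 0.022] [0.608 0.022 0.044] 1619
wrist green [ 0.517 -0.272] [ 0.519 -0.272  0.044] 250
shift [ -2.7  -0.4 111.4] yaw 60.18 turn 0.04
```

View pics/top2.png

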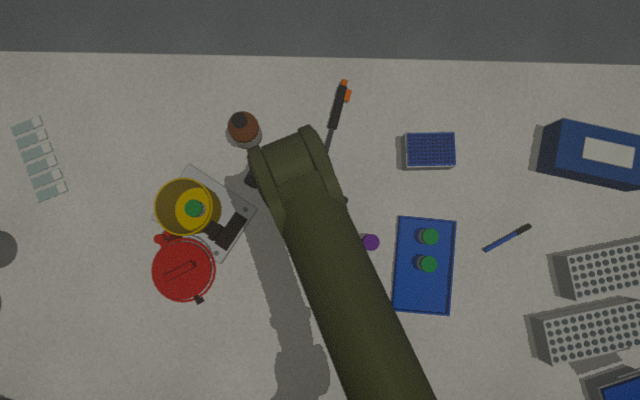

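Top view: one pot is in the drum at (194,208) and two are upright in the tray at (429,236) and (428,264). The cap is aside at (183,268). Now the last pot.

```bash
python3 -m crank '[{"tx":-2,"ty":0,"tz":50,"turn":0},{"tx":-2,"ty":0,"tz":95,"turn":0},{"tx":-2,"ty":0,"tz":111,"turn":0},{"tx":-2,"ty":0,"tz":111,"turn":0}]' ; python3 -m crank '[{"tx":0,"ty":0,"tz":0,"turn":0},{"tx":0,"ty":0,"tz":0,"turn":0},{"tx":0,"ty":0,"tz":0,"turn":0},{"tx":0,"ty":0,"tz":0,"turn":0}]' 30 20;  python3 -m crank '[{"tx":0,"ty":0,"tz":-20,"turn":0},{"tx":0,"ty":0,"tz":-60,"turn":0},{"tx":0,"ty":0,"tz":-115,"turn":0},{"tx":0,"ty":0,"tz":-115,"turn":0},{"tx":0,"ty":0,"tz":-115,"turn":0}]'; python3 - <<'E'
from h import *
weigh()
go([.579,.259,.26],60)
go([.389,-.28,.14],60)
E
```

```text
time: 29.95
position: [0.6078, 0.0221, 0.0283]
tool_rot: [-0.808, -3.035, -0.0]
ft_force: [0.3, 0.3, 0.8]
grip_width: 0.688
grip_force: 0.0
time: 30.45
position: [0.6089, 0.0219, 0.0297]
tool_rot: [0.809, 3.034, 0.0]
ft_force: [0.1, -0.6, 6.0]
grip_width: 0.456
grip_force: 20.0
time: 31.08
position: [0.6079, 0.0216, 0.1438]
tool_rot: [0.809, 3.035, -0.001]
ft_force: [-0.1, -1.3, -0.5]
grip_width: 0.45
grip_force: 20.0
F [-0.09 -0.04  0.23] sd [0.41 0.25 0.28] 39.72136801825727
shift [ 142.9  191.5 -117.3] yaw 60.16 turn 0.03
shift [  39.3 -370.5    2.9] yaw 60.16 turn 0.03
```

```bash
python3 -m crank '[{"tx":0,"ty":0,"tz":-60,"turn":0},{"tx":30,"ty":40,"tz":-100,"turn":0},{"tx":60,"ty":85,"tz":-117,"turn":0},{"tx":95,"ty":135,"tz":-117,"turn":0},{"tx":132,"ty":189,"tz":-117,"turn":0}]' ; python3 -m crank '[{"tx":0,"ty":0,"tz":0,"turn":0},{"tx":0,"ty":0,"tz":0,"turn":0}]';  python3 - <<'E'
from h import *
go([.5877,.254,.165],60)
E
```

```text
time: 32.0
position: [0.5879, 0.2498, 0.2604]
tool_rot: [0.811, 3.035, -0.001]
ft_force: [0.6, -0.1, 0.2]
grip_width: 0.451
grip_force: 20.0
time: 32.25
position: [0.5878, 0.2485, 0.2599]
tool_rot: [-0.807, -3.036, 0.002]
ft_force: [0.1, -1.3, 0.1]
grip_width: 0.452
grip_force: 20.0
shift [ 2.8  4.9 94.9] yaw 60.21 turn 0.04
```

```bash
python3 -m crank '[{"tx":2,"ty":4,"tz":40,"turn":0},{"tx":2,"ty":4,"tz":80,"turn":0},{"tx":2,"ty":4,"tz":94,"turn":0},{"tx":2,"ty":4,"tz":94,"turn":0}]' ; python3 -m crank '[{"tx":0,"ty":0,"tz":0,"turn":0},{"tx":0,"ty":0,"tz":0,"turn":0},{"tx":0,"ty":0,"tz":0,"turn":0},{"tx":0,"ty":0,"tz":0,"turn":0},{"tx":0,"ty":0,"tz":-30,"turn":0}]' 58;python3 -m crank '[{"tx":0,"ty":0,"tz":-50,"turn":0},{"tx":0,"ty":0,"tz":-90,"turn":0}]';  python3 - <<'E'
from h import *
go([.449,.253,.26],28.2)
E
```

```text
time: 32.75
position: [0.5886, 0.2512, 0.166]
tool_rot: [-0.812, -3.034, 0.002]
ft_force: [1.1, 0.4, 0.3]
grip_width: 0.455
grip_force: 20.0
time: 33.38
position: [0.587, 0.2519, 0.1947]
tool_rot: [-0.808, -3.032, 0.005]
ft_force: [1.0, -0.7, -0.2]
grip_width: 0.666
grip_force: 0.0
time: 33.62
position: [0.5882, 0.2533, 0.2885]
tool_rot: [0.809, 3.035, 0.001]
ft_force: [0.3, 0.1, -0.5]
grip_width: 0.667
grip_force: 0.0
shift [120.6 -69.5  28.4] yaw 60.17 turn 6.39
```

```bash
python3 -m crank '[{"tx":30,"ty":-17,"tz":0,"turn":1.6},{"tx":60,"ty":-35,"tz":0,"turn":3.2},{"tx":90,"ty":-52,"tz":0,"turn":4.8},{"tx":120,"ty":-69,"tz":0,"turn":6.4},{"tx":120,"ty":-69,"tz":0,"turn":6.4}]' 70;   python3 - <<'E'
from h import *
green('top'); im,_=snap('top'); cv2.imwrite('pics/top3.png',cv2.resize(im[120:340,90:480,::-1],None,fx=2,fy=2))
for n in ['scene','wrist','top']:
    im,d=snap(n); P,c,_=cloud(n,im,d)
    m=(np.linalg.norm(P[:,:2]-[.449,.253],axis=1)<.1)&(c[:,0]>1.8*c[:,1])
    Q=P[m&(P[:,2]>.178)&(P[:,2]<.21)]
    if len(Q)>20: print(n,len(Q),Q.mean(0),cv2.minAreaRect(Q[:,:2].astype(np.float32)*1000))
go([.449,.253,.188],28.2)
E
```

```text
time: 34.25
position: [0.4476, 0.2538, 0.287]
tool_rot: [1.61, 2.694, -0.003]
ft_force: [-0.5, -0.7, 0.1]
grip_width: 0.803
grip_force: 0.0
top green [0.606 0.238] [0.607 0.237 0.119] 253
top green [0.576 0.255] [0.573 0.257 0.078] 133
top green [ 0.52  -0.289] [ 0.52  -0.289  0.049] 205
top green [ 0.457 -0.286] [ 0.456 -0.285  0.049] 206
scene 229 [0.4552197  0.25044598 0.18769692] ((451.008544921875, 252.55531311035156), (16.271678924560547, 65.62799072265625), 28.506572723388672)
wrist 1201 [0.44685583 0.25533663 0.19151781] ((448.2053527832031, 253.06906127929688), (13.93468952178955, 63.44725799560547), 28.385385513305664)
top 206 [0.45194636 0.24488649 0.19062892] ((451.5111083984375, 246.5352783203125), (14.125082015991211, 51.306488037109375), 27.891286849975586)
shift [ 1.  -1.2 98.5] yaw 28.14 turn -0.01
```

View pics/top3.png

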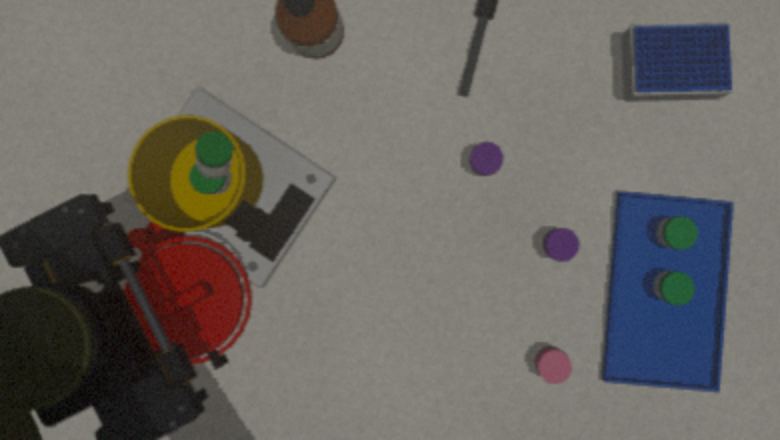

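Top crop: both empty pots are in the drum, the second leaning on the first with its top at z≈0.12, below the 0.15 rim. Both full pots stand in the tray. Now I'll regrip the wing.

```bash
python3 -m crank '[{"tx":1,"ty":-1,"tz":45,"turn":0},{"tx":1,"ty":-1,"tz":85,"turn":0},{"tx":1,"ty":-1,"tz":98,"turn":0},{"tx":1,"ty":-1,"tz":98,"turn":0}]' ; python3 -m crank '[{"tx":0,"ty":0,"tz":0,"turn":0},{"tx":0,"ty":0,"tz":0,"turn":0},{"tx":0,"ty":0,"tz":0,"turn":0},{"tx":0,"ty":0,"tz":0,"turn":0},{"tx":0,"ty":0,"tz":0,"turn":0}]' 8 15;python3 -m crank '[{"tx":0,"ty":0,"tz":0,"turn":0},{"tx":0,"ty":0,"tz":0,"turn":0},{"tx":0,"ty":0,"tz":0,"turn":0},{"tx":0,"ty":0,"tz":0,"turn":0}]'; python3 - <<'E'
from h import *
s=ctrl.get_state(); print(s['torque'])
h=np.array([.5797,.2597]); c=np.array([.5795,.2588]); hg=np.array([.5115,.302]); u=(c-hg)/np.linalg.norm(c-hg)*.08; hh=h-u
p=s['position'][:2]; v=p-hh; print(hh,np.linalg.norm(v),'arm deg',np.degrees(np.arctan2(u[1],u[0])-np.arctan2(v[1],v[0])))
v=v/np.linalg.norm(v)*.08
M=R.from_rotvec(s['tool_rot']).as_matrix()
for a in range(5,26,5):
    r=np.radians(a); w=np.array([[np.cos(r),-np.sin(r)],[np.sin(r),np.cos(r)]])@v
    print(a,np.round(M[:2,:2].T@(w-v)*1000,1),-a/5)
E
```

```text
time: 35.0
position: [0.4484, 0.2535, 0.1883]
tool_rot: [-1.613, -2.694, 0.0]
ft_force: [0.9, -0.6, 0.3]
grip_width: 0.808
grip_force: 0.0
time: 35.62
position: [0.4484, 0.2533, 0.1886]
tool_rot: [1.614, 2.695, -0.0]
ft_force: [0.0, 0.1, -0.1]
grip_width: 0.321
grip_force: 0.0
time: 36.12
position: [0.4484, 0.2533, 0.1885]
tool_rot: [1.615, 2.695, -0.0]
ft_force: [-0.8, -0.3, -1.1]
grip_width: 0.158
grip_force: 15.0
[ 0.01343958 -0.18887162 -0.02620251]
[0.51217439 0.30259862] 0.08062212127887664 arm deg 109.83800560061023
5 [-6.8  1.5] -1.0
10 [-13.5   3.5] -2.0
15 [-20.    6.1] -3.0
20 [-26.2   9.3] -4.0
25 [-32.1  13. ] -5.0
```

```bash
for i in 1 2; do python3 -m crank '[{"tx":-6.8,"ty":1.5,"tz":0,"turn":-1},{"tx":-13.5,"ty":3.5,"tz":0,"turn":-2},{"tx":-20,"ty":6.1,"tz":0,"turn":-3},{"tx":-26.2,"ty":9.3,"tz":0,"turn":-4},{"tx":-32.1,"ty":13,"tz":0,"turn":-5}]'; done; python3 - <<'E'
from h import *
s=ctrl.get_state(); print(s['torque'],s['ft_force']); v=s['position'][:2]-[.5122,.3026]; print(np.linalg.norm(v),np.degrees(np.arctan2(v[1],v[0])))
E
```

```text
time: 36.75
position: [0.4751, 0.231, 0.1885]
tool_rot: [-0.989, -2.982, 0.0]
ft_force: [-0.3, 0.8, 0.1]
grip_width: 0.162
grip_force: 15.0
time: 37.38
position: [0.5086, 0.2222, 0.1884]
tool_rot: [-0.32, -3.125, -0.0]
ft_force: [-1.0, 0.2, 1.5]
grip_width: 0.16
grip_force: 15.0
[ 0.21963309 -0.05880381 -0.08016883] [-1.02135643  0.16413693  1.53029057]
0.08045369489717986 -92.55204109195472
```

```bash
for i in 1 2; do python3 -m crank '[{"tx":-6.8,"ty":1.5,"tz":0,"turn":-1},{"tx":-13.5,"ty":3.5,"tz":0,"turn":-2},{"tx":-20,"ty":6.1,"tz":0,"turn":-3},{"tx":-26.2,"ty":9.3,"tz":0,"turn":-4},{"tx":-32.1,"ty":13,"tz":0,"turn":-5}]'; done;python3 -m crank '[{"tx":-6.8,"ty":1.5,"tz":0,"turn":-1},{"tx":-13.5,"ty":3.5,"tz":0,"turn":-2},{"tx":-13.5,"ty":3.5,"tz":0,"turn":-2}]'; python3 - <<'E'
from h import *
s=ctrl.get_state(); print(s['torque'],s['ft_force']); v=s['position'][:2]-[.5122,.3026]; print(np.linalg.norm(v),np.degrees(np.arctan2(v[1],v[0])))
go([.5797,.2592,.188],137.5)
E
```

```text
time: 38.0
position: [0.5427, 0.2284, 0.1883]
tool_rot: [0.363, -3.12, -0.0]
ft_force: [-1.4, 1.5, 0.1]
grip_width: 0.161
grip_force: 15.0
time: 38.62
position: [0.5709, 0.2484, 0.1883]
tool_rot: [1.03, -2.967, -0.001]
ft_force: [-0.6, 1.0, 0.9]
grip_width: 0.16
grip_force: 15.0
time: 39.0
position: [0.5792, 0.2592, 0.188]
tool_rot: [1.279, -2.868, -0.0]
ft_force: [-1.3, -1.0, -0.6]
grip_width: 0.164
grip_force: 15.0
[-0.02629696  0.09480229 -0.17550829] [-1.29795674 -1.00469254 -0.57950539]
0.07979632765490896 -32.92468115008694
shift [-0.3 -0.4 -0. ] yaw 138.08 turn 0.12
```

```bash
python3 -m crank '[{"tx":-1.5,"ty":0,"tz":0,"turn":0},{"tx":-1.5,"ty":0,"tz":0,"turn":0}]' - 25; python3 -m crank '[{"tx":0,"ty":0,"tz":0,"turn":1.5},{"tx":0,"ty":0,"tz":0,"turn":3},{"tx":0,"ty":0,"tz":0,"turn":4.5},{"tx":0,"ty":0,"tz":0,"turn":6},{"tx":0,"ty":0,"tz":0,"turn":7.5}]'; python3 - <<'E'
from h import *
s=ctrl.get_state(); print(s['torque'],s['ft_force'])
go([.5797,.2592,.188],57)
E
```

```text
time: 39.25
position: [0.5794, 0.2595, 0.188]
tool_rot: [1.279, -2.866, 0.002]
ft_force: [-4.1, -2.8, -0.8]
grip_width: 0.16
grip_force: 25.0
time: 39.88
position: [0.5793, 0.2596, 0.1881]
tool_rot: [0.284, -3.126, 0.003]
ft_force: [-4.4, -3.3, -0.0]
grip_width: 0.157
grip_force: 25.0
[-0.55192278  0.73155109  0.08664732] [-4.37684113 -3.30416876 -0.04317681]
shift [-0.3 -0.5  0.1] yaw 100.38 turn 8.68
```

Turning past the catch with no jam; continuing to the home stop.

```bash
python3 -m crank '[{"tx":0,"ty":0,"tz":0,"turn":1.8},{"tx":0,"ty":0,"tz":0,"turn":3.6},{"tx":0,"ty":0,"tz":0,"turn":5.4},{"tx":0,"ty":0,"tz":0,"turn":7.2},{"tx":0,"ty":0,"tz":0,"turn":8.2}]';  python3 -m crank '[{"tx":0,"ty":0,"tz":0,"turn":0.3},{"tx":0,"ty":0,"tz":0,"turn":0.3}]'; python3 - <<'E'
from h import *
s=ctrl.get_state(); print(s['torque'],s['ft_force'])
go([.5797,.2592,.188],57)
E
```

```text
time: 40.5
position: [0.5793, 0.2597, 0.1881]
tool_rot: [-0.828, -3.029, 0.004]
ft_force: [-3.7, -3.3, 0.2]
grip_width: 0.157
grip_force: 25.0
time: 40.75
position: [0.5793, 0.2597, 0.1881]
tool_rot: [-0.862, -3.02, 0.004]
ft_force: [-3.8, -3.2, -0.4]
grip_width: 0.161
grip_force: 25.0
[-0.65843128  0.88110628  0.02838287] [-3.8336402  -3.19382335 -0.35816688]
shift [-0.6 -0.2  0.1] yaw 58.15 turn 0.23
```

```bash
for i in 1 2 3; do python3 -m crank '[{"tx":0,"ty":0,"tz":0,"turn":0.4},{"tx":0,"ty":0,"tz":0,"turn":0.4},{"tx":0,"ty":0,"tz":0,"turn":0.4}]' >/dev/null; python3 - <<'E'
from h import *
T=[]
for i in range(3): ctrl.camera_model('top'); ctrl.get_image('top'); T.append(ctrl.get_state()['torque'][2])
print('tz',np.round(T,3)); go([.5797,.2592,.188],57)
E
done
```

```text
tz [0.498 0.439 0.47 ]
shift [-0.6  0.2 -0.1] yaw 56.24 turn -0.15
tz [0.598 0.545 0.559]
shift [-0.4  0.4 -0.2] yaw 54.25 turn -0.55
tz [0.605 0.57  0.523]
shift [-0.1  0.6 -0.2] yaw 52.24 turn -0.95
```

The stop is clear: the torque plateaus at about 0.55 N m. Releasing.

```bash
python3 -m crank '[{"tx":0,"ty":0,"tz":0,"turn":0},{"tx":0,"ty":0,"tz":0,"turn":0},{"tx":0,"ty":0,"tz":0,"turn":0},{"tx":0,"ty":0,"tz":0,"turn":0},{"tx":0,"ty":0,"tz":-25,"turn":0}]' 60; python3 -m crank '[{"tx":0,"ty":0,"tz":-40,"turn":0},{"tx":0,"ty":0,"tz":-80,"turn":0},{"tx":0,"ty":-60,"tz":-90,"turn":0},{"tx":0,"ty":-120,"tz":-90,"turn":0},{"tx":0,"ty":-150,"tz":-90,"turn":0}]'; python3 - <<'E'
from h import *
im,_=snap('top'); cv2.imwrite('pics/top4.png',cv2.resize(im[60:360,90:490,::-1],None,fx=1.9,fy=1.9)); green('top')
for n in ['scene','wrist','top']:
    im,d=snap(n); P,c,_=cloud(n,im,d)
    m=(np.linalg.norm(P[:,:2]-[.579,.258],axis=1)<.1)&(c[:,0]>1.8*c[:,1])
    Q=P[m&(P[:,2]>.178)&(P[:,2]<.21)]
    if len(Q)>20: 
        w,V=np.linalg.eigh(np.cov(Q[:,:2].T)); print(n,len(Q),Q.mean(0),cv2.minAreaRect(Q[:,:2].astype(np.float32)*1000),np.degrees(np.arctan2(V[1,1],V[0,1])))
for q in ['amber_bottle','tip_box','pipette']: print(q,[(np.round(x['xyz'],3).tolist(),round(x['confidence'],2)) for x in ctrl.mark_of('top',q)][:1])
E
```

```text
time: 42.95
position: [0.5795, 0.2599, 0.2119]
tool_rot: [-1.018, -2.969, 0.004]
ft_force: [0.7, -0.3, 1.1]
grip_width: 0.637
grip_force: 0.0
time: 43.58
position: [0.4873, 0.14, 0.3032]
tool_rot: [1.022, 2.97, -0.003]
ft_force: [0.6, -0.6, 0.4]
grip_width: 0.684
grip_force: 0.0
top green [ 0.521 -0.289] [ 0.521 -0.289  0.049] 205
top green [ 0.457 -0.286] [ 0.456 -0.285  0.049] 207
scene 220 [0.58622027 0.25747005 0.18907075] ((581.07470703125, 259.3653259277344), (15.087129592895508, 66.89141082763672), 57.3306770324707) 145.84967000055445
wrist 1431 [0.57485004 0.25949581 0.18960829] ((577.6795654296875, 260.0232238769531), (14.353792190551758, 63.18955612182617), 57.472076416015625) 146.8947579490479
top 84 [0.5970386  0.24527856 0.18992103] ((595.5786743164062, 246.6226806640625), (14.170470237731934, 23.118099212646484), 55.06977081298828) 131.41036654816878
amber_bottle [([0.767, 0.148, 0.001], 0.95)]
tip_box [([0.725, -0.292, -0.001], 0.57)]
pipette [([0.784, -0.061, 0.002], 0.92)]
```

View pics/top4.png

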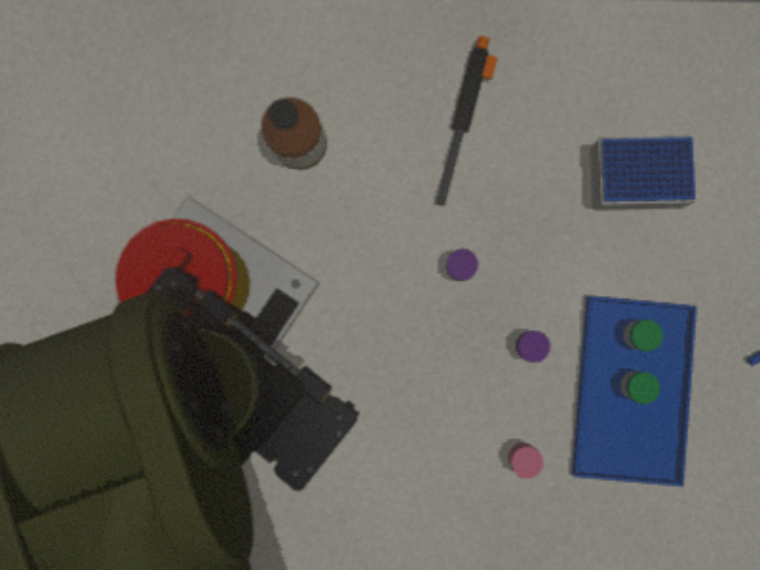

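The picture shows the cap home at (175,275) with its wing at 147.4°, which agrees with the hard stop. Two pots stand in the tray at (646,335) and (643,388), and the bystanders haven't moved. Handing in.

```bash
python3 -c "
from bench import ctrl
print(ctrl.close_job())"
```

```text
the job is handed in; nothing more can be done
None
```

The job is handed in: the two empty pots are in the waste container, the two full ones stand upright in the blue tray, the cap is screwed home to its stop, and the bottle, tip box and pipette are where they started.

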